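Swing a rail into line in the drill jig

TASK

The aluminium rail lies askew on the drill jig's plate. Keeping it flat on the plate, slide it until its V notch sits on the brass pivot post while it is still askew, then swing it about the post, keeping the notch lightly pressed on the post all the way, past the spring roller until its side meets the steel stop pin; press it home there with a firm push of about 12 N (never more than 30 N on post or pin) for half a second, let go, and leave the things around undisturbed.

Things in the scene. Friction and masses are not known exactly. Their poses are not given: they have to be found in the camera images.
- jig: drill jig fixed to the bench: dark steel plate spanning x -45..100, y -170..130 mm about its origin (underside), top at z = 8 mm. Its y axis is the line (scribed white) that the rail's centre line must take, from the catch (-y) to the post (+y); +x, away from the robot, is the side where the rail starts. Fixed blue catch housing 46 x 26 x 30 mm centred at x 15, y -142 mm
- post_axis (a point): axis of the fixed brass pivot post, upright, 14 mm diameter, top 32 mm above the plate, at x 0, y 110 mm on the jig; the point is at the rail's half height (15 mm above the plate)
- pivot_post: the brass pivot post itself; origin on its axis at the plate's top
- stop_axis (a point): axis of the fixed steel stop pin, upright, 14 mm diameter, top 32 mm above the plate, at x -18, y -90 mm on the jig; the rail in line touches it with its -x side; the point is 15 mm above the plate
- stop_pin: the steel stop pin itself; origin on its axis at the plate's top
- catch (a joint): brass roller (12 mm diameter, upright, free-turning) on a spring at the rail's free end: push-in along the jig's -y, m; 0 at rest, 3 N preload, 500 N/m. Over the last 0.12 rad the rail's end pushes it in about 3 mm (a few N felt at rail_grip); with the rail home it springs out behind the rail's corner to about 1.5 mm and holds it on post and pin
- rail: loose aluminium rail, 22 wide (x) x 220 long (y) x 30 mm high, about 0.25 kg; origin under its middle. A 90 degree V notch, 9 mm deep, 18 mm wide, is cut in its +y end. It starts flat on the plate, turned +0.4 to +0.6 rad from the jig's axes (free -y end towards the jig's +x), notch 25 to 60 mm short of the post; in line, its axes are parallel to the jig's
- rail_center (a point): centre of the rail, half-way up
- rail_grip (a point): a good place to grip the rail across its 22 mm width: on its centre line, 40 mm from the middle towards the free end (y = -40 mm), half-way up, 151 mm from the notch point; clear of pin, post and catch on both sides all through the swing
- notch (a point): the point of the rail that lies on the post's axis when the notch is seated: on the centre line, y = 110.9 mm, half-way up
- repair_board: bystander, loose: small green circuit board 32 x 44 mm
- diagonal_cutters: bystander, loose: cutters with black grips, 130 mm
- screwdriver: bystander, loose: screwdriver with black and red handle, 178 mm
- spare_board_a: bystander, loose: green circuit board 48 x 62 mm

How it is judged:
By the outcome, as a careful person would: the job done as asked, in the order asked, and still so for the second after the job is handed in, with the robot touching nothing.
It also fails if it takes over 54 s, if anything falls off the work surface, if the arm or the gripper's body presses on something with over 40 N, if the wrist force passes 120 N, or if a joint passes its speed limit or range.

ROBOT

A 6-joint arm with a two-finger parallel gripper is mounted at the origin on a cart in front of the work surface, level with it; the furniture and walls round the work are solid. World frame = base frame: x ahead of the robot, y to its left, z up, the work surface at z = 0. Lengths are in m, angles in degrees, forces in N, time in s.
With the tool pointing down it reaches from about 0.25 to 0.725 m from the base axis. Payload 9.7 kg.
Tool frame: the origin (TCP) lies at the centre of the arm's flange, where the gripper is bolted on; the fingertips stand 173 mm ahead of it and the grasp point (between the pads) lies 155 mm ahead of it; z points along the fingers, y is the line along which they close (so a half turn about z gives the same grasp; the last joint's range is limited). The gripper opens to 85 mm and grips with 20 to 120 N. Pads are 22 mm wide; open, the fingers measure 114 mm over their backs; the gripper's body (76 mm by 85 mm) begins 54 mm behind the grasp point. The pads swing forward as they close: fully open they stand 13 mm farther back than shut.
Start: joints at [73.224, 4.979, 10.078, 95.1, 0, 90], TCP at [0.159, 0.527, 0.405] pointing down, gripper open.
Joint ranges: [-179.16, 179.16], [-48.56, 103.87], [-65.8, 70.77], [-126.05, 130.52], [-82.76, 87.17], [-180, 180]. Speed limits (degrees/s): [127.2, 127.2, 147.25, 180, 180, 180].

INTERFACE

Orientations are given as [roll, pitch, yaw] about the fixed x, y, z axes, in that order (R = Rz(yaw) Ry(pitch) Rx(roll)).
In Python, from workcell import monitor, camera, get_calibration, bot gives the robot as it stands.
- The arm moves only by the tool carry_out, never from a script. Its argument "targets" is text: rows parted by semicolons, each of 7 numbers parted by spaces: the shift along the tool's x, y, z in units of 0.04 m (1.0 is 0.04 m), then the turn, a rotation vector about the tool's x, y, z in units of 0.1 rad (1.0 is 0.1 rad), then the opening, from -1 (shut) to 1 (fully open), so that 0 is half open. A call has exactly 8 rows; each row shifts and turns the commanded pose from where the row before left it, along the tool's axes as they then stand; what a row does not reach is not made up. A row lasts 1/12 s, in which the tool goes at most 41.7 mm and 7.16 degrees, less where a joint would pass 70% of its speed; a pose out of reach is approached as far as the arm can. A call with a number of a shift or a turn outside -1 to 1 is refused whole. A call with a gripper value outside its range is refused whole. The fingers move at their own pace and stop on an object; "newtons" is the grip in N (left out, the last holds). Time passes only in rows, so rows that do not move let the fingers close, or fill a call up. It gives the time, the measured TCP pose, the force, the opening and the grip force at its end, in the units of the state.
- monitor.get_obs(): the state, without advancing time (a new reading comes with each control period).
- camera(name): name is "scene" or "top" or "wrist"; returns the picture (384x512x3 uint8, red, green, blue); there is no depth.
- get_calibration(name): a dict with "fx", "fy", "cx", "cy" (pixels), "D" ([k1, k2, p1, p2, k3] as OpenCV has them; the pictures are not rectified), "view" (4x4, takes a point from world to camera coordinates). Camera axes: x right, y down, z forward; pixel columns grow to the right and rows downward; lengths in m; the calibration is good to about 2 mm. A picture is of the moment at which its call begins: read the wrist's pose just before it. get_calibration takes no time and is no camera call; for the wrist camera it gives the pose at the moment of the call.
- bot.job_done(): hands the job in; it is judged then, once.
The state is a dict: "time": time; "q": joint angles; "qd": joint speeds; "joint_efforts": joint torques, N m; "ee_pos": TCP position; "tcp_rot": TCP orientation; "wrist_force": force on the tool from outside, world axes, zero at the start; "torque": the same for the moment, N m; "opening": finger opening in m; "grasp_force": force on a finger pad.
Only numpy, scipy, OpenCV 4.12 (cv2) and the standard library are available. Lean on these libraries where they do the work, as an engineer would, in place of code of your own. Each camera call takes 0.05 s, during which the arm holds its last target. There are 200 camera calls.

## Working session

There is one attempt and no reset: what is moved stays moved. The work goes in short steps, Python scripts to look and compute and a tool call to move; the robot and the scene stay as the last step left them, time stands still between calls to the robot, and variables do not carry over. Pictures are saved under pics/ and viewed, at most 10 in all, crops included, and the job is handed in when it is done.

Besides the shell and the picture viewer there is one more tool, called after "Call:" in YAML: its name, and indented under it one key for each argument. carry_out: Moves the arm, as the interface text tells. Shifts and turns lie within -1 to 1; 1 stands for 0.04 m of shift or 0.1 rad of turn. Its arguments: {"type":"object","properties":{"targets":{"type":"string"},"newtons":{"type":"number"}},"required":["targets"]}

```bash
mkdir -p pics; ls; python3 - <<'E'
from workcell import monitor,camera,get_calibration
import cv2
print(monitor.get_obs())
for n in("top","scene"):
    im=camera(n);cv2.imwrite(f"pics/{n}0.png",cv2.resize(im[:,:,::-1],(800,600),interpolation=cv2.INTER_CUBIC)); cv2.imwrite(f"pics/{n}_raw.png",im[:,:,::-1])
    print(get_calibration(n))
E
```

```text
pics
{'time': 0.0, 'q': array([ 7.32228429e+01,  5.00978623e+00,  1.00339594e+01,  9.50986963e+01,
       -1.51172514e-03,  8.99998322e+01]), 'qd': array([ 0.04850114,  0.01122982, -0.06594969,  0.10844248,  0.07809071,
        0.06746289]), 'joint_efforts': array([-1.88672916e-04, -5.20387173e+01,  4.64806223e+01,  1.61794585e-02,
        2.13810904e-04,  6.03206018e-07]), 'ee_pos': array([0.15875979, 0.52658625, 0.40399109]), 'tcp_rot': array([-1.79925477e+02,  1.51150567e-03,  1.63223013e+02]), 'wrist_force': array([ 0.06448268, -0.57034758,  0.68294384]), 'torque': array([-0.0161954 ,  0.00196073,  0.00860049]), 'grasp_force': 0.0, 'opening': 0.08552685844015828}
{'fx': 377.74090951798433, 'fy': 377.74090951798433, 'cx': 248.91934103492304, 'cy': 195.2248456038934, 'D': array([-0.01681169,  0.        ,  0.        ,  0.        ,  0.        ]), 'view': array([[ 0.00260684, -0.99996714,  0.00767667, -0.03449606],
       [-0.98786683, -0.00376719, -0.15525763,  0.50356347],
       [ 0.15528145, -0.00717879, -0.98784419,  0.99221537],
       [ 0.        ,  0.        ,  0.        ,  1.        ]])}
{'fx': 433.58209354142633, 'fy': 433.58209354142633, 'cx': 252.78970556668497, 'cy': 185.41609752915693, 'D': array([0.01105837, 0.        , 0.        , 0.        , 0.        ]), 'view': array([[ 0.82396692, -0.56659007, -0.00736221, -0.39730594],
       [-0.33191678, -0.47208003, -0.81668335,  0.17451336],
       [ 0.45924913,  0.67536371, -0.57703908,  1.26533573],
       [ 0.        ,  0.        ,  0.        ,  1.        ]])}
```

View pics/top0.png

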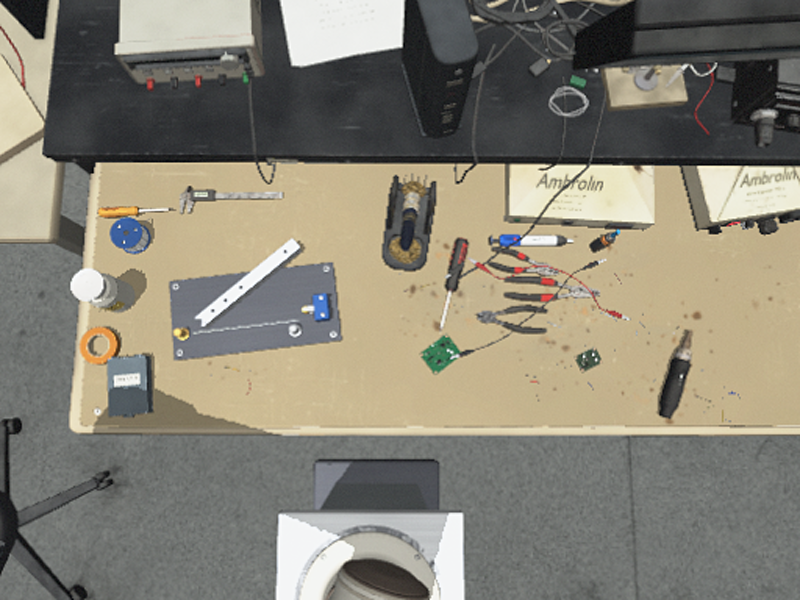

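```bash
python3 - <<'E'
import cv2
im=cv2.imread("pics/top_raw.png")[145:240,100:226]
cv2.imwrite("pics/crop.png",cv2.resize(im,None,fx=6,fy=6,interpolation=cv2.INTER_CUBIC))
E
```

```text
(no output)
```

View pics/crop.png

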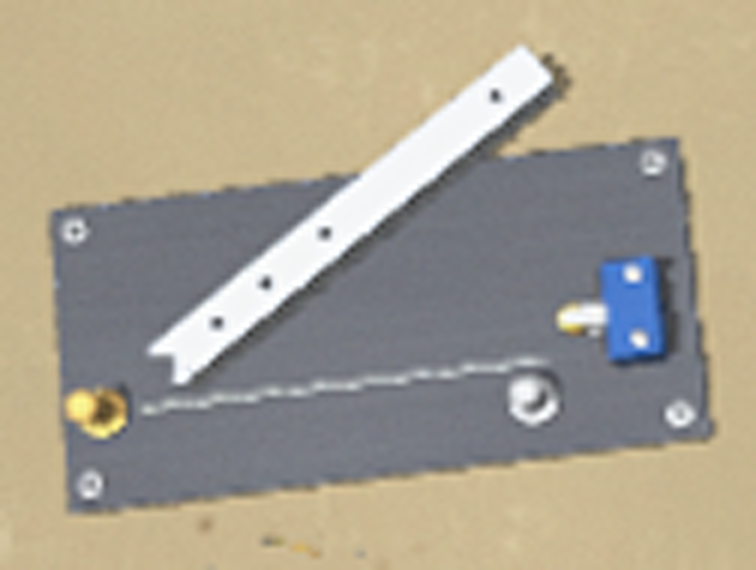

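View pics/scene0.png

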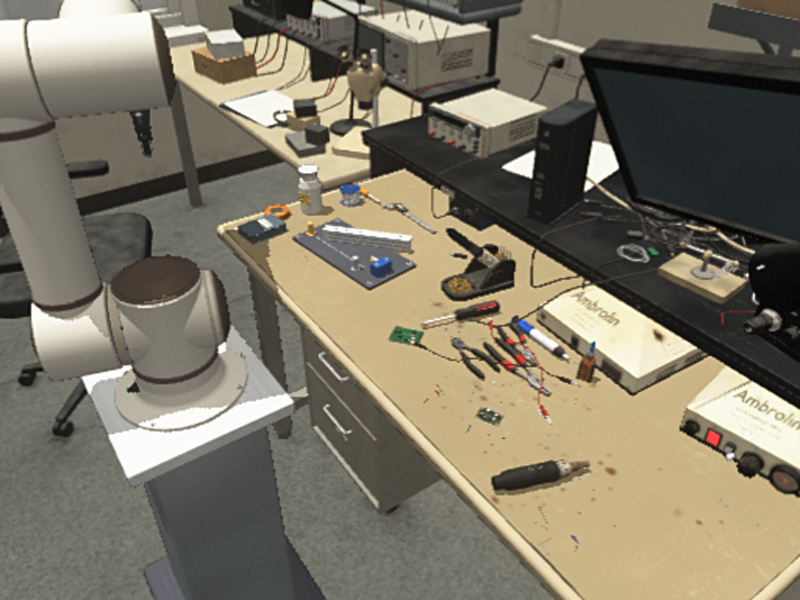

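```bash
cat >h.py <<'E'
import numpy as np,cv2
from scipy.optimize import least_squares
from workcell import monitor,camera,get_calibration,bot
def proj(P,K):
    P=np.atleast_2d(P).astype(float);V=K['view']
    A=np.array([[K['fx'],0,K['cx']],[0,K['fy'],K['cy']],[0,0,1]])
    return cv2.projectPoints(P,cv2.Rodrigues(V[:3,:3])[0],V[:3,3],A,K['D'])[0][:,0]
def place(p,L,z):
    c,s=np.cos(p[2]),np.sin(p[2]);L=np.atleast_2d(L)
    z=np.broadcast_to(z,len(L))
    return np.c_[p[0]+c*L[:,0]-s*L[:,1],p[1]+s*L[:,0]+c*L[:,1],z]
def fit(L,z,uv,K,p0):
    r=least_squares(lambda p:(proj(place(p,L,z),K)-uv).ravel(),p0);return r.x,r.fun
E
python3 - <<'E'
from h import *
K=get_calibration("top")
cr=lambda a:np.array(a,float)
def raw(a):a=cr(a);return np.c_[100+(a[:,0]+.5)/6-.5,145+(a[:,1]+.5)/6-.5]
J,f=fit(np.array([[100,130],[100,-170],[-45,-170],[-45,130]])/1e3,.008,raw([[52,210],[678,138],[712,437],[70,513]]),K,[.4,.3,0]);print(J,f)
R,f=fit(np.array([[11,110],[-11,110],[11,-110],[-11,-110]])/1e3,.038,raw([[150,350],[182,383],[522,45],[553,78]]),K,[.4,.3,.5]);print(R,f)
print("rel",R[2]-J[2]); print("post top crop px",(proj(place(J,[[0,.11],[-.018,-.09]],[.040,.04]),K)-[100,145])*6)
n=place(R,[[0,.1109],[0,-.04]],.023);print("notch,grip",n);po=place(J,[[0,.11],[-.018,-.09]],.023);print("post,pin",po);print("d",po[0]-n[0])
E
```

```text
[0.46901732 0.22570364 0.12182452] [-0.49481657 -0.18637682  0.50760136 -0.36023835  0.26709295  0.23006774
 -0.27732186  0.25997578]
[0.54545756 0.21581962 0.71623951] [-0.07397304 -0.05012771 -0.424607    0.52150342  0.32233291 -0.4107386
  0.18715483 -0.09629681]
rel 0.5944149969858724
post top crop px [[ 78.73957365 403.16398844]
 [523.52138685 390.69505156]]
notch,grip [[0.47264584 0.29946927 0.023     ]
 [0.57171967 0.18564842 0.023     ]]
post,pin [[0.45564974 0.33488838 0.023     ]
 [0.46208783 0.13418325 0.023     ]]
d [-0.0169961   0.03541911  0.        ]
```

Call:
carry_out:
  targets: "-0.95 -0.4 0 0 0 0 0.2;-0.95 -0.4 0 0 0 0.5 0.2;-0.97 -0.35 0 0 0 0.5 0.2;-0.99 -0.3 0 0 0 0.5 0.2;-1 -0.25 0.2 0 0 0.5 0.2;-1 -0.2 0.2 0 0 0.5 0.2;-1 -0.15 0.2 0 0 0.5 0.2;-1 -0.1 0.2 0 0 0.5 0.2"

```text
time: 0.77
ee_pos: [0.4124, 0.3165, 0.3722]
tcp_rot: [-180.0, -0.0, 143.0]
wrist_force: [-0.1, 1.4, -0.5]
opening: 0.0511
grasp_force: 0.0
```

```bash
cat >>h.py <<'E'
def pose():
    o=monitor.get_obs();return o['ee_pos'],np.radians(o['tcp_rot'][2])
def delta(x,y,z,yawdeg):
    p,a=pose();d=np.array([x,y,z])-p
    tx=np.cos(a)*d[0]+np.sin(a)*d[1];ty=np.sin(a)*d[0]-np.cos(a)*d[1]
    o=monitor.get_obs()
    print('t',round(o['time'],2),'pos',p.round(4),'rot',o['tcp_rot'].round(2),'F',o['wrist_force'].round(2),'M',o['torque'].round(2))
    print("tool units x,y,z,turn",(np.array([tx,ty,-d[2]])/.04).round(3),round(-(np.radians(yawdeg)-a)/.1,3))
E
python3 -c "
from h import *
delta(.5717,.1856,.30,131.04)"
```

```text
t 0.77 pos [0.4124 0.3165 0.3722] rot [-180.     -0.    143.03] F [-0.07  1.44 -0.49] M [ 0.01 -0.01 -0.  ]
tool units x,y,z,turn [-5.149 -0.219  1.806] 2.092
```

Call:
carry_out:
  targets: "-0.86 -0.04 0.2 0 0 0 0.2;-0.86 -0.04 0.2 0 0 0 0.2;-0.86 -0.04 0.2 0 0 0 0.2;-0.86 -0.03 0.2 0 0 0 0.2;-0.86 -0.03 0.2 0 0 0 0.2;-0.85 -0.04 0.2 0 0 0.7 0.2;0 0 0 0 0 0.7 0.2;0 0 0 0 0 0.69 0.2"

```text
time: 1.43
ee_pos: [0.572, 0.1859, 0.3229]
tcp_rot: [-179.9, -0.1, 130.8]
wrist_force: [0.2, 0.1, 0.4]
opening: 0.0512
grasp_force: 0.0
```

```bash
python3 -c "
from h import *
delta(.5717,.1856,.184,131.04)
K=get_calibration('wrist');im=camera('wrist');cv2.imwrite('pics/w1.png',cv2.resize(im[:,:,::-1],(800,600),interpolation=cv2.INTER_CUBIC))
np.save('K1.npy',K)
J=[.46902,.2257,.1218];R=[.54546,.21582,.71624]
print((proj(place(J,[[0,.11],[-.018,-.09],[100/1e3,-.17],[.1,.13]],[.04,.04,.008,.008]),K)*1.5625).round(),(proj(place(R,[[11e-3,.11],[-11e-3,.11],[11e-3,-.11],[-11e-3,-.11]],.038),K)*1.5625).round())
"
```

```text
t 1.43 pos [0.572  0.1859 0.3229] rot [-1.7985e+02 -6.0000e-02  1.3083e+02] F [0.17 0.08 0.36] M [-0.01 -0.01 -0.02]
tool units x,y,z,turn [-1.000e-03 -1.200e-02  3.473e+00] -0.036
[[425. -98.]
 [191. 232.]
 [312. 413.]
 [593.  13.]] [[425.  -9.]
 [380.  -8.]
 [422. 398.]
 [386. 399.]]
```

View pics/w1.png

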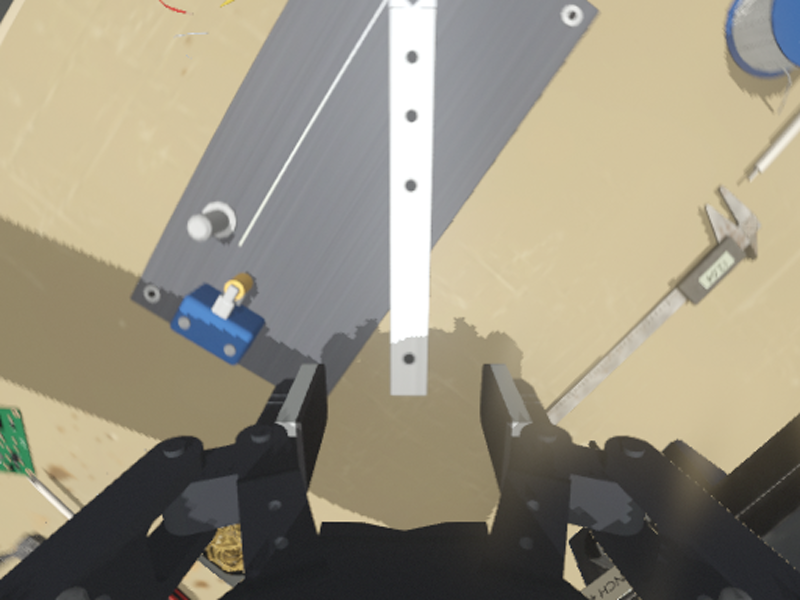

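```bash
python3 - <<'E'
from h import *
K0=get_calibration("top");K=np.load('K1.npy',allow_pickle=True).item()
raw=lambda a:np.c_[100+(np.array(a,float)[:,0]+.5)/6-.5,145+(np.array(a,float)[:,1]+.5)/6-.5]
w=lambda a:(np.array(a,float)+.5)/1.5625-.5
LJ=np.array([[100,130],[100,-170],[-45,-170],[-45,130]])/1e3;uJ=raw([[52,210],[678,138],[712,437],[70,513]])
LW=np.array([[100,130],[-45,-170],[-18,-90],[92,122],[-37,-162]])/1e3;zW=[.008,.008,.04,.008,.008]
uW=w([[597,10],[132,298],[202,228],[572,15],[152,294]])
LW,zW,uW=LW[:3],zW[:3],uW[:3]
LR=np.array([[11,110],[-11,110],[11,-110],[-11,-110]])/1e3;uR=raw([[150,350],[182,383],[522,45],[553,78]])
uRw=w([[436,-8],[389.5,-8],[427.5,395],[391,395]])
for nm,f in [("jig w",lambda p:(proj(place(p,LW,zW),K)-uW).ravel()),("jig both",lambda p:np.r_[(proj(place(p,LW,zW),K)-uW).ravel(),2*(proj(place(p,LJ,.008),K0)-uJ).ravel()]),
 ("rail w",lambda p:((proj(place(p,LR,.038),K)-uRw)*[[1,.0],[1,0],[1,1],[1,1]]).ravel()),("rail both",lambda p:np.r_[((proj(place(p,LR,.038),K)-uRw)*[[1,.0],[1,0],[1,1],[1,1]]).ravel(),2*(proj(place(p,LR,.038),K0)-uR).ravel()])]:
    r=least_squares(f,[.5,.2,.3]);print(nm,r.x.round(4),r.fun.round(1))
E
```

```text
jig w [0.4712 0.2304 0.125 ] [ 2.8 -1.1 -1.2  1.4 -1.8  0.7]
jig both [0.4705 0.2286 0.124 ] [ 0.8  0.  -2.8  2.1 -3.7  1.6 -3.1 -1.2 -1.2 -2.  -1.5 -0.9 -2.5 -0.3]
rail w [0.5467 0.2203 0.7084] [-0.3 -0.   0.3 -0.  -0.1  0.   0.1 -0.1]
rail both [0.5469 0.2186 0.709 ] [-1.7 -0.  -1.1 -0.  -1.1  1.4 -0.9  1.3 -2.4 -1.6 -3.2 -0.4 -0.9 -1.4
 -1.3 -0.7]
```

Call:
carry_out:
  targets: "0.04 0.06 0.6 0 0 0 0.2;0 0 0.6 0 0 0 0.2;0 0 0.6 0 0 0 0.2;0 0 0.6 0 0 0 0.2;0 0 0.6 0 0 0 0.2;0 0 0.3 0 0 0 0.2;0 0 0.17 0 0 0 0.2;0 0 0 0 0 0 0.2"

```text
time: 2.15
ee_pos: [0.5712, 0.1904, 0.1848]
tcp_rot: [-179.9, -0.0, 131.2]
wrist_force: [-0.6, 0.7, 0.7]
opening: 0.0511
grasp_force: 0.0
```

Call:
carry_out:
  targets: "0 0 0 0 0 0 0;0 0 0 0 0 0 -0.2;0 0 0 0 0 0 -0.35;0 0 0 0 0 0 -0.5;0 0 0 0 0 0 -0.6;0 0 0 0 0 0 -0.7;0 0 0 0 0 0 -0.8;0 0 0 0 0 0 -0.8"
  newtons: 40

```text
time: 2.82
ee_pos: [0.572, 0.1905, 0.1874]
tcp_rot: [179.9, 0.1, 131.2]
wrist_force: [-0.4, 0.6, 5.4]
opening: 0.0212
grasp_force: 40.1
```

```bash
python3 -c "
from h import *
delta(.5717,.1856,.184,131.04)
K=get_calibration('wrist');im=camera('wrist');cv2.imwrite('pics/w2.png',cv2.resize(im[:,:,::-1],(800,600),interpolation=cv2.INTER_CUBIC))
np.save('K2.npy',K)
"
```

```text
t 2.82 pos [0.572  0.1905 0.1874] rot [1.7989e+02 5.0000e-02 1.3120e+02] F [-0.44  0.58  5.41] M [-0.05  0.16  0.05]
tool units x,y,z,turn [-0.087 -0.086  0.084] 0.028
```

View pics/w2.png

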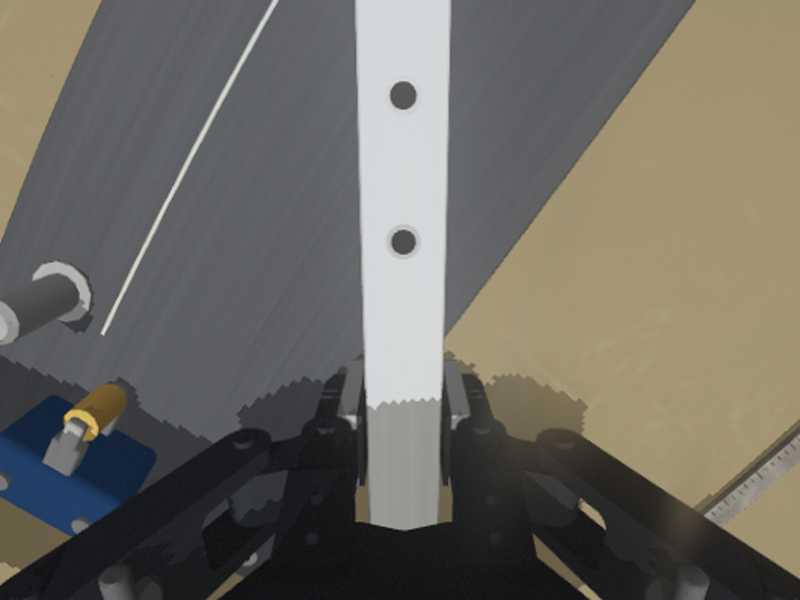

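Call:
carry_out:
  targets: "0 0 -0.04 0 0 0 -0.8;0 0.06 0 0 0 0 -0.8;0 0.06 0 0 0 0 -0.8;0.15 0.06 0 0 0 0 -0.8;0.15 0.07 0 0 0 0 -0.8;0.15 0 0 0 0 0 -0.8;0.15 0 0 0 0 0 -0.8;0.1 0 0 0 0 0 -0.8"

```text
time: 3.53
ee_pos: [0.56, 0.2189, 0.1874]
tcp_rot: [-180.0, -0.0, 131.2]
wrist_force: [-0.0, -0.5, -0.7]
opening: 0.0214
grasp_force: 39.4
```

```bash
python3 -c "
from h import *
delta(.5717,.1856,.184,131.04)
im=camera('top')[:,:,::-1];cv2.imwrite('pics/top2_raw.png',im)
cv2.imwrite('pics/t2.png',cv2.resize(im[145:240,100:226],None,fx=6,fy=6,interpolation=cv2.INTER_CUBIC))
"
```

```text
t 3.53 pos [0.56   0.2189 0.1874] rot [-1.7998e+02 -2.0000e-02  1.3123e+02] F [-0.04 -0.53 -0.74] M [-0.12 -0.11 -0.02]
tool units x,y,z,turn [-0.818 -0.328  0.085] 0.034
```

View pics/t2.png

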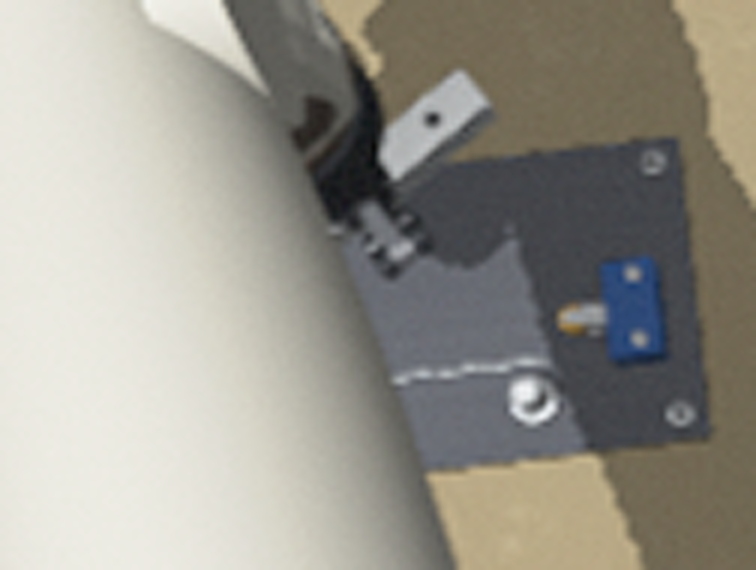

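Call:
carry_out:
  targets: "0.05 0.01 0.015 0 0 0 -0.8;0.05 0.01 0 0 0 0 -0.8;0.05 0 0 0 0 0 -0.8;0.025 0 0 0 0 0 -0.8;0 0 0 0 0 0 -0.8;0 0 0 0 0 0 -0.8;0 0 0 0 0 0 -0.8;0 0 0 0 0 0 -0.8"

```text
time: 4.25
ee_pos: [0.5568, 0.2239, 0.1874]
tcp_rot: [180.0, -0.0, 131.2]
wrist_force: [0.8, 0.3, 5.1]
opening: 0.0211
grasp_force: 40.1
```

```bash
cat >>h.py <<'E'
def st(nx=None):
    o=monitor.get_obs();p,a=pose();F=o['wrist_force']
    t=lambda v:np.array([np.cos(a)*v[0]+np.sin(a)*v[1],np.sin(a)*v[0]-np.cos(a)*v[1]]).round(2)
    print('t',round(o['time'],2),'pos',(p*1e3).round(2),'yaw',np.degrees(a).round(2),'Ftool xy',t(F),'Fz',F[2].round(2),'M',o['torque'].round(2),o['opening'].round(4))
E
python3 -c "
from h import *
st()"
```

```text
Traceback (most recent call last):
  File "h.py", line 25, in st
    print('t',round(o['time'],2),'pos',(p*1e3).round(2),'yaw',np.degrees(a).round(2),'Ftool xy',t(F),'Fz',F[2].round(2),'M',o['torque'].round(2),o['opening'].round(4))
                                                                                                                                                 ^^^^^^^^^^^^^^^^^^
AttributeError: 'float' object has no attribute 'round'
```

Call:
carry_out:
  targets: "0.015 0 -0.006 0 0 0 -0.8;0.015 0 0 0 0 0 -0.8;0.01 0 0 0 0 0 -0.8;0 0 0 0 0 0 -0.8;0 0 0 0 0 0 -0.8;0 0 0 0 0 0 -0.8;0 0 0 0 0 0 -0.8;0 0 0 0 0 0 -0.8"

```text
time: 4.92
ee_pos: [0.5558, 0.225, 0.1874]
tcp_rot: [180.0, 0.0, 131.2]
wrist_force: [3.0, -3.0, 6.2]
opening: 0.0211
grasp_force: 40.2
```

```bash
sed -i "s/o\['opening'\].round(4)/round(o['opening'],4)/" h.py; python3 -c "
from h import *
st()"
```

```text
t 4.92 pos [555.8  224.98 187.41] yaw 131.18 Ftool xy [-4.23  0.3 ] Fz 6.2 M [-0.52 -0.49  0.  ] 0.0211
```

Call:
carry_out:
  targets: "0.002 -0.038 -0.006 0 0 0.1 -0.8;0.002 -0.113 0 0 0 0.3 -0.8;0.002 -0.113 0 0 0 0.3 -0.8;0.002 -0.113 0 0 0 0.3 -0.8;0 0 0 0 0 0 -0.8;0 0 0 0 0 0 -0.8;0 0 0 0 0 0 -0.8;0 0 0 0 0 0 -0.8"

```text
time: 5.58
ee_pos: [0.5436, 0.2159, 0.1874]
tcp_rot: [-180.0, -0.0, 125.5]
wrist_force: [-1.1, 0.2, 4.9]
opening: 0.0214
grasp_force: 40.2
```

```bash
python3 -c "
from h import *
st()"
```

```text
t 5.58 pos [543.61 215.91 187.41] yaw 125.51 Ftool xy [ 0.81 -0.8 ] Fz 4.94 M [-0.01  0.24 -0.33] 0.0214
```

Call:
carry_out:
  targets: "0.01 0 -0.006 0 0 0 -0.8;0.005 0 0 0 0 0 -0.8;0.005 0 0 0 0 0 -0.8;0 0 0 0 0 0 -0.8;0 0 0 0 0 0 -0.8;0 0 0 0 0 0 -0.8;0 0 0 0 0 0 -0.8;0 0 0 0 0 0 -0.8"

```text
time: 6.25
ee_pos: [0.5435, 0.2161, 0.1874]
tcp_rot: [-180.0, 0.0, 125.5]
wrist_force: [4.0, -3.3, 0.8]
opening: 0.0215
grasp_force: 39.6
```

```bash
python3 -c "
from h import *
st()
for n in('wrist','scene'):
    im=camera(n)[:,:,::-1]
    if n=='scene': im=im[120:200,160:290]; im=cv2.resize(im,None,fx=6,fy=6,interpolation=cv2.INTER_CUBIC)
    cv2.imwrite(f'pics/{n}3.png',im)
"
```

```text
t 6.25 pos [543.46 216.15 187.41] yaw 125.45 Ftool xy [-4.96  1.34] Fz 0.85 M [-0.74 -0.7  -0.25] 0.0215
```

View pics/scene3.png

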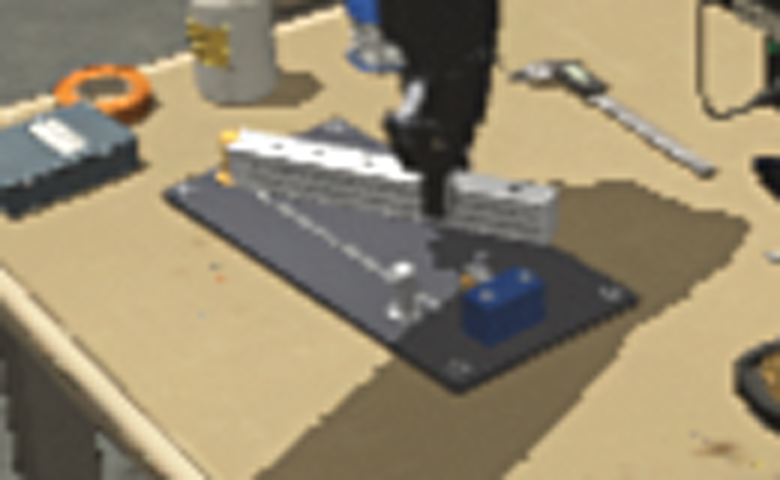

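Call:
carry_out:
  targets: "0.005 -0.113 0.003 0 0 0.3 -0.8;0.005 -0.113 0 0 0 0.3 -0.8;0.005 -0.113 0 0 0 0.3 -0.8;0.005 -0.113 0 0 0 0.3 -0.8;0 0 0 0 0 0 -0.8;0 0 0 0 0 0 -0.8;0 0 0 0 0 0 -0.8;0 0 0 0 0 0 -0.8"

```text
time: 7.02
ee_pos: [0.5279, 0.2069, 0.1874]
tcp_rot: [180.0, 0.1, 118.6]
wrist_force: [4.1, -5.0, 1.2]
opening: 0.0214
grasp_force: 39.7
```

```bash
python3 -c "
from h import *
st()"
```

```text
t 7.02 pos [527.93 206.95 187.38] yaw 118.56 Ftool xy [-6.35  1.27] Fz 1.15 M [-0.84 -0.81 -0.38] 0.0214
```

Call:
carry_out:
  targets: "0.003 -0.113 0 0 0 0.3 -0.8;0.003 -0.113 0 0 0 0.3 -0.8;0.003 -0.113 0 0 0 0.3 -0.8;0.003 -0.113 0 0 0 0.3 -0.8;0.003 -0.113 0 0 0 0.3 -0.8;0 0 0 0 0 0 -0.8;0 0 0 0 0 0 -0.8;0 0 0 0 0 0 -0.8"

```text
time: 7.68
ee_pos: [0.5072, 0.1978, 0.1874]
tcp_rot: [180.0, 0.1, 109.9]
wrist_force: [4.3, -5.3, 0.5]
opening: 0.0215
grasp_force: 39.7
```

```bash
python3 -c "
from h import *
st()"
```

```text
t 7.68 pos [507.24 197.8  187.35] yaw 109.94 Ftool xy [-6.49  2.23] Fz 0.5 M [-0.96 -0.89 -0.55] 0.0215
```

Call:
carry_out:
  targets: "0.003 -0.109 0.003 0 0 0.3 -0.8;0.003 -0.111 0 0 0 0.3 -0.8;0.003 -0.113 0 0 0 0.3 -0.8;0.001 -0.038 0 0 0 0.1 -0.8;0 0 0 0 0 0 -0.8;0 0 0 0 0 0 -0.8;0 0 0 0 0 0 -0.8;0 0 0 0 0 0 -0.8"

```text
time: 8.35
ee_pos: [0.4932, 0.1936, 0.1874]
tcp_rot: [179.9, 0.1, 104.2]
wrist_force: [6.0, -5.7, 0.4]
opening: 0.0212
grasp_force: 39.9
```

```bash
python3 -c "
from h import *
st()"
```

```text
t 8.35 pos [493.2  193.63 187.38] yaw 104.22 Ftool xy [-7.03  4.36] Fz 0.38 M [-1.09 -1.06 -0.39] 0.0212
```

Call:
carry_out:
  targets: "0.001 -0.075 0.003 0 0 0.2 -0.8;0.001 -0.075 0 0 0 0.2 -0.8;0.001 -0.075 0 0 0 0.2 -0.8;0.001 -0.075 0 0 0 0.2 -0.8;0 0 0 0 0 0 -0.8;0 0 0 0 0 0 -0.8;0 0 0 0 0 0 -0.8;0 0 0 0 0 0 -0.8"

```text
time: 9.02
ee_pos: [0.4813, 0.1912, 0.1874]
tcp_rot: [180.0, 0.1, 99.6]
wrist_force: [3.9, -5.4, 2.6]
opening: 0.0215
grasp_force: 40.2
```

```bash
python3 -c "
from h import *
st()"
```

```text
t 9.02 pos [481.31 191.17 187.36] yaw 99.63 Ftool xy [-5.96  2.97] Fz 2.62 M [-1.13 -0.76 -0.45] 0.0215
```

Call:
carry_out:
  targets: "0.001 -0.038 0 0 0 0.1 -0.8;0.001 -0.038 0 0 0 0.1 -0.8;0 -0.038 0 0 0 0.1 -0.8;0 0 0 0 0 0 -0.8;0 0 0 0 0 0 -0.8;0 0 0 0 0 0 -0.8;0 0 0 0 0 0 -0.8;0 0 0 0 0 0 -0.8"

```text
time: 9.68
ee_pos: [0.4767, 0.1905, 0.1874]
tcp_rot: [180.0, 0.1, 97.9]
wrist_force: [2.7, -7.1, 4.4]
opening: 0.0215
grasp_force: 40.4
```

```bash
python3 -c "
from h import *
st()"
```

```text
t 9.68 pos [476.7  190.5  187.38] yaw 97.91 Ftool xy [-7.42  1.73] Fz 4.37 M [-1.14 -0.63 -0.63] 0.0215
```

Call:
carry_out:
  targets: "0 -0.019 -0.004 0 0 0.05 -0.8;0 -0.019 0 0 0 0.05 -0.8;0 0 0 0 0 0 -0.8;0 0 0 0 0 0 -0.8;0 0 0 0 0 0 -0.8;0 0 0 0 0 0 -0.8;0 0 0 0 0 0 -0.8;0 0 0 0 0 0 -0.8"

```text
time: 10.35
ee_pos: [0.4755, 0.1903, 0.1874]
tcp_rot: [179.9, 0.1, 97.3]
wrist_force: [6.5, -6.7, 0.5]
opening: 0.0212
grasp_force: 39.8
```

```bash
python3 -c "
from h import *
st()"
```

```text
t 10.35 pos [475.49 190.35 187.4 ] yaw 97.34 Ftool xy [-7.49  5.64] Fz 0.47 M [-1.09 -1.27 -0.39] 0.0212
```

Call:
carry_out:
  targets: "0 -0.008 0.002 0 0 0.02 -0.8;0 -0.008 0 0 0 0.02 -0.8;0 0 0 0 0 0 -0.8;0 0 0 0 0 0 -0.8;0 0 0 0 0 0 -0.8;0 0 0 0 0 0 -0.8;0 0 0 0 0 0 -0.8;0 0 0 0 0 0 -0.8"

```text
time: 11.02
ee_pos: [0.4752, 0.1903, 0.1874]
tcp_rot: [179.9, 0.1, 97.1]
wrist_force: [10.1, -5.7, -1.7]
opening: 0.0215
grasp_force: 39.6
```

```bash
python3 -c "
from h import *
st()"
```

```text
t 11.02 pos [475.25 190.31 187.42] yaw 97.13 Ftool xy [-6.95  9.35] Fz -1.66 M [-1.09 -1.79 -0.15] 0.0215
```

Call:
carry_out:
  targets: "0 -0.006 0.006 0 0 0.04 -0.8;0 -0.006 0 0 0 0.04 -0.8;0 0 0 0 0 0 -0.8;0 0 0 0 0 0 -0.8;0 0 0 0 0 0 -0.8;0 0 0 0 0 0 -0.8;0 0 0 0 0 0 -0.8;0 0 0 0 0 0 -0.8"

```text
time: 11.68
ee_pos: [0.475, 0.1903, 0.1874]
tcp_rot: [179.8, 0.1, 96.7]
wrist_force: [11.9, -6.0, -1.2]
opening: 0.021
grasp_force: 39.8
```

```bash
python3 -c "
from h import *
st()
cv2.imwrite('pics/s4.png',cv2.resize(camera('scene')[120:200,160:290,::-1],None,fx=6,fy=6,interpolation=cv2.INTER_CUBIC))
"
```

```text
t 11.68 pos [475.03 190.33 187.4 ] yaw 96.72 Ftool xy [-7.36 11.11] Fz -1.24 M [-1.11 -2.13  0.42] 0.021
```

View pics/s4.png

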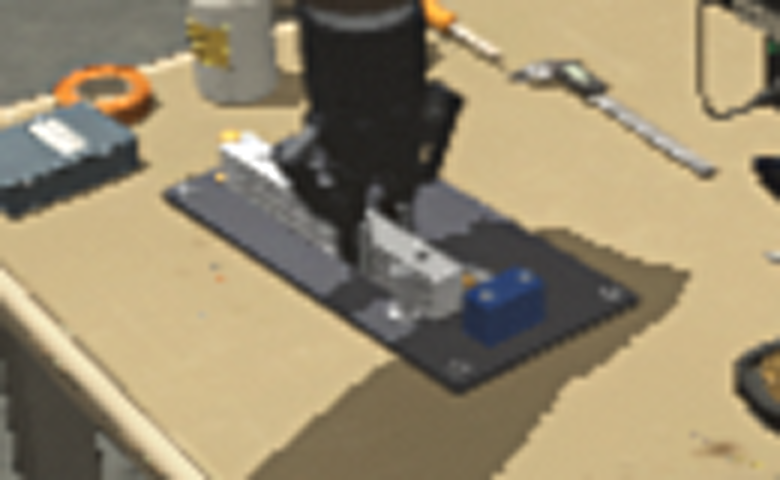

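Call:
carry_out:
  targets: "0 -0.006 0.008 0 0 0.01 -0.8;0 0 0 0 0 0 -0.8;0 0 0 0 0 0 -0.8;0 0 0 0 0 0 -0.8;0 0 0 0 0 0 -0.8;0 0 0 0 0 0 -0.8;0 0 0 0 0 0 -0.8;0 0 0 0 0 0 -0.8"

```text
time: 12.4
ee_pos: [0.4749, 0.1903, 0.1874]
tcp_rot: [179.8, 0.1, 96.7]
wrist_force: [11.9, -7.8, 1.9]
opening: 0.0211
grasp_force: 40.2
```

```bash
python3 -c "
from h import *
st()"
```

```text
t 12.4 pos [474.92 190.33 187.4 ] yaw 96.66 Ftool xy [-9.17 10.88] Fz 1.94 M [-1.26 -2.12  0.54] 0.0211
```

Call:
carry_out:
  targets: "0 -0.008 0 0 0 0.01 -0.8;0 0 0 0 0 0 -0.8;0 0 0 0 0 0 -0.8;0 0 0 0 0 0 -0.8;0 0 0 0 0 0 -0.8;0 0 0 0 0 0 -0.8;0 0 0 0 0 0 -0.8;0 0 0 0 0 0 -0.8"

```text
time: 13.07
ee_pos: [0.4748, 0.1903, 0.1874]
tcp_rot: [179.7, 0.1, 96.6]
wrist_force: [13.1, -6.5, 0.2]
opening: 0.0216
grasp_force: 40.1
```

```bash
python3 -c "
from h import *
st()"
```

```text
t 13.07 pos [474.81 190.29 187.43] yaw 96.61 Ftool xy [-7.92 12.28] Fz 0.24 M [-1.28 -2.45  0.6 ] 0.0216
```

Call:
carry_out:
  targets: "0 0 0 0 0 0 -0.8;0 0 0 0 0 0 -0.8;0 0 0 0 0 0 -0.8;0 0.008 0 0 0 -0.04 -0.8;-0.008 0.008 0 0 0 -0.03 -0.8;0 0 0 0 0 0 -0.8;0 0 0 0 0 0 -0.8;0 0 0 0 0 0 -0.8"

```text
time: 13.73
ee_pos: [0.4751, 0.1902, 0.1874]
tcp_rot: [179.8, 0.1, 97.0]
wrist_force: [8.7, -4.5, 1.5]
opening: 0.0211
grasp_force: 40.0
```

```bash
python3 -c "
from h import *
st()"
```

```text
t 13.73 pos [475.09 190.19 187.42] yaw 96.99 Ftool xy [-5.54  8.12] Fz 1.46 M [-0.91 -1.79  0.09] 0.0211
```

Ease a bit more, lower grip, then open.

Call:
carry_out:
  targets: "-0.004 0.008 0 0 0 0 -0.8;0 0.004 0 0 0 0 -0.8;0 0 0 0 0 0 -0.5;0 0 0 0 0 0 -0.4;0 0 0 0 0 0 -0.3;0 0 0 0 0 0 -0.2;0 0 0 0 0 0 -0.1;0 0 0 0 0 0 0"
  newtons: 20

```text
time: 14.4
ee_pos: [0.4743, 0.1903, 0.1866]
tcp_rot: [-180.0, -0.0, 97.0]
wrist_force: [-0.6, 0.5, 0.9]
opening: 0.0429
grasp_force: 0.0
```

```bash
python3 -c "
from h import *
st()"
```

```text
t 14.4 pos [474.26 190.3  186.55] yaw 97.01 Ftool xy [ 0.6  -0.56] Fz 0.88 M [-0.02 -0.05 -0.02] 0.0429
```

Free. Lift straight up, then look.

Call:
carry_out:
  targets: "0 0 -0.2 0 0 0 0;0 0 -0.4 0 0 0 0;0 0 -0.6 0 0 0 0;0 0 -0.7 0 0 0 0;0 0 -0.7 0 0 0 0;0 0 -0.6 0 0 0 0;0 0 -0.4 0 0 0 0;0 0 0 0 0 0 0"

```text
time: 15.07
ee_pos: [0.4748, 0.1904, 0.3354]
tcp_rot: [179.7, -0.1, 97.0]
wrist_force: [0.1, 0.6, -0.4]
opening: 0.0426
grasp_force: 0.0
```

```bash
python3 -c "
from h import *
st()
a=cv2.resize(camera('scene')[120:200,160:290,::-1],(650,400),interpolation=cv2.INTER_CUBIC)
cv2.imwrite('pics/w5.png',camera('wrist')[:,:,::-1]);cv2.imwrite('pics/s5.png',a)
b=cv2.resize(cv2.imread('pics/w5.png')[:250],(400,195),interpolation=cv2.INTER_AREA)
cv2.imwrite('pics/c5.png',np.vstack([a,cv2.copyMakeBorder(b,0,0,0,250,cv2.BORDER_CONSTANT)]))
"
```

```text
t 15.07 pos [474.82 190.41 335.36] yaw 97.0 Ftool xy [0.54 0.15] Fz -0.36 M [-0.02  0.    0.01] 0.0426
```

View pics/c5.png

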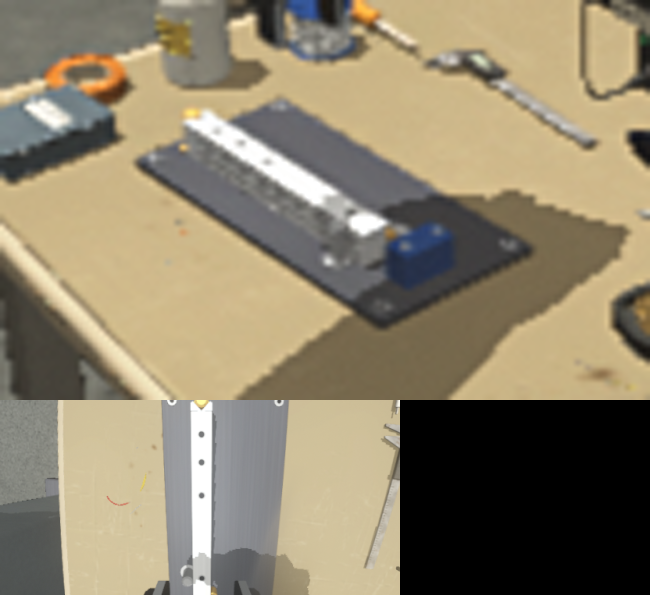

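```bash
python3 -c "
from workcell import bot
print(bot.job_done())"
```

```text
the job is handed in; nothing more can be done
None
```

The rail is home on the brass post and steel pin with the roller behind its corner. I pressed it there at about 12 N for at least half a second, released it, and handed the job in at 15 s. One lapse: early in the swing the notch's press on the post fell to about zero for a moment. I then re-pressed it and held 5–9 N for the rest of the swing.

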